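# Press the finds tins shut in order

## Robot

A 6-joint arm with a two-finger parallel gripper is mounted at the origin on the work surface. World frame = base frame: x ahead of the robot, y to its left, z up, the work surface at z = 0. Lengths are in mm, angles in rad, forces in N, time in s.
With the tool pointing down it reaches from about 400 to 925 mm from the base axis. Payload 12.5 kg.
Tool frame: the origin (TCP) lies at the very end of the fingers, on their centre line; the grasp point (between the pads) lies 19 mm behind it; x points along the fingers, y is the direction in which the jaws open and shut, and the axes are right-handed (so a half turn about x gives the same grasp; the last joint's range is limited). The gripper opens to 95 mm and grips with 3 to 60 N. Pads are 20 mm wide; open, the fingers measure 119 mm over their backs; the gripper's body (75 mm by 180 mm) begins 59 mm behind the grasp point.
Start: joints at [-1.297, 0.491, 1.559, -0, 1.092, -0.106], TCP at [231.733, -580.471, 214.661] pointing down, gripper open.
Joint ranges: [-3.1, 3.1], [-0.84, 2.19], [0.05, 2.79], [-1.13, 4.28], [0.06, 2.93], [-2.69, 2.69]. Speed limits (rad/s): [2.22, 2.22, 2.79, 3.14, 3.14, 3.14].

## Interface

Orientations are given as [roll, pitch, yaw] about the fixed x, y, z axes, in that order (R = Rz(yaw) Ry(pitch) Rx(roll)).
In Python, from cell import env, optics, job gives the robot as it stands.
- The arm moves only by the shell command python3 -m handwheel 'ROWS' [OPENING]. ROWS is JSON, a list of rows, each an object with "travel": the shift along the world's x, y, z in mm, a list of three; "roll": the turn about the world's z in degrees. In form: [{"travel": [dx, dy, dz], "roll": roll}, ...]. A call has 1 to 8 rows; each row is the pose to reach, as a shift and turn from the pose commanded when the call began; what a row does not reach only later rows make up. A row lasts 1/10 s, in which the tool goes at most 50 mm and 8.59 degrees, less where a joint would pass 70% of its speed; a pose out of reach is approached as far as the arm can. A call with a gripper value outside its range is refused whole. OPENING is the closure, from -1 (fully open) to 1 (shut), set as the call begins (- or left out, the last holds). The fingers move at their own pace and stop on an object; the grip force is fixed at half the most. Time passes only in rows, so rows that repeat a pose let the fingers close. It gives the time, the measured TCP pose, the force and the opening at its end, in the units of the state.
- env.state(): the state, without advancing time (a new reading comes with each control period).
- optics.read_camera(name): name is "side" or "top" or "wrist"; returns the picture (420x560x3 uint8, red, green, blue); there is no depth.
- optics.camera_params(name): a dict with "fx", "fy", "cx", "cy" (pixels), "world_from_camera" (4x4, takes a point from camera to world coordinates). Camera axes: x right, y up, looking along -z (the intrinsics and any distortion apply to the point x, -y, -z); pixel columns grow to the right and rows downward; lengths in mm; the calibration is good to about 2 mm. A picture is of the moment at which its call begins: read the wrist's pose just before it. camera_params takes no time and is no camera call; for the wrist camera it gives the pose at the moment of the call.
- job.job_done(): hands the job in, once; it reports no verdict.
The state is a dict: "t": time; "joints": joint angles; "qvel": joint speeds; "tau": joint torques, N m; "eef_pos": TCP position; "tcp_rot": TCP orientation; "ft_force": force on the tool from outside, world axes, zero at the start; "moment": the same for the moment, N m; "opening": opening from 0.0 (shut) to 1.0 (fully open).
Only numpy, scipy, OpenCV 4.12 (cv2) and the standard library are available. Lean on these libraries where they do the work, as an engineer would, in place of code of your own. Each camera call takes 0.05 s, during which the arm holds its last target.

## Task

Press the lids of three finds tins shut with the closed fingers, lightly from above, each fully home, in this order: first the small round tin, then the square tin, then the large round tin. Do not pick up or shift any tin, leave the lid of the long tin standing proud because it is still being filled, and leave everything else on the table where it lies.

Things in the scene. Friction and masses are not known exactly. Their poses are not given: they have to be found in the camera images.
- small_tin: small round tin, 56 mm diameter, body 30 mm high, bare metal, loose on the table, about 250 g when filled. Origin: centre of its underside; z up.
- small_lid (a joint): How far the push-fit lid of the small tin has been pushed down, in m: 0 = standing 8 mm proud of the tin's shoulder (a dark neck shows in the gap), 0.008 = fully home against the rubber seal on the shoulder. At the start 0 to 0.002. The lid slides straight down with a steady rub of about 4 N, stays where it is left, and meets a hard stop at 0.008.
- small_lid_top (a point): Centre of the flat top of that lid's raised middle panel; it moves with the lid. 56 mm above the table at joint 0, 48 mm when fully home. The lid's rim is 12 mm thick with the tin's outline; the panel, inset 5 mm all round, stands 6 mm above the rim and is springy: it gives about 1 mm per 2.5 N, flush with the rim at 15 N, and springs back.
- square_tin: square tin, 66 x 66 mm, body 36 mm high, bare metal, loose on the table, about 350 g when filled. Origin: centre of its underside; z up.
- square_lid (a joint): How far the push-fit lid of the square tin has been pushed down, in m: 0 = standing 8 mm proud of the tin's shoulder (a dark neck shows in the gap), 0.008 = fully home against the rubber seal on the shoulder. At the start 0 to 0.002. The lid slides straight down with a steady rub of about 4 N, stays where it is left, and meets a hard stop at 0.008.
- square_lid_top (a point): Centre of the flat top of that lid's raised middle panel; it moves with the lid. 62 mm above the table at joint 0, 54 mm when fully home. The lid's rim is 12 mm thick with the tin's outline; the panel, inset 5 mm all round, stands 6 mm above the rim and is springy: it gives about 1 mm per 2.5 N, flush with the rim at 15 N, and springs back.
- large_tin: large round tin, 84 mm diameter, body 40 mm high, bare metal, loose on the table, about 500 g when filled. Origin: centre of its underside; z up.
- large_lid (a joint): How far the push-fit lid of the large tin has been pushed down, in m: 0 = standing 8 mm proud of the tin's shoulder (a dark neck shows in the gap), 0.008 = fully home against the rubber seal on the shoulder. At the start 0 to 0.002. The lid slides straight down with a steady rub of about 4 N, stays where it is left, and meets a hard stop at 0.008.
- large_lid_top (a point): Centre of the flat top of that lid's raised middle panel; it moves with the lid. 66 mm above the table at joint 0, 58 mm when fully home. The lid's rim is 12 mm thick with the tin's outline; the panel, inset 5 mm all round, stands 6 mm above the rim and is springy: it gives about 1 mm per 2.5 N, flush with the rim at 15 N, and springs back.
- long_tin: long oblong tin, 110 (its x) x 50 (its y) mm, body 26 mm high, bare metal, loose on the table, about 300 g when filled. Origin: centre of its underside; z up.
- long_lid (a joint): How far the push-fit lid of the long tin has been pushed down, in m: 0 = standing 8 mm proud of the tin's shoulder (a dark neck shows in the gap), 0.008 = fully home against the rubber seal on the shoulder. At the start 0 to 0.002. The lid slides straight down with a steady rub of about 4 N, stays where it is left, and meets a hard stop at 0.008.
- long_lid_top (a point): Centre of the flat top of that lid's raised middle panel; it moves with the lid. 52 mm above the table at joint 0, 44 mm when fully home. The lid's rim is 12 mm thick with the tin's outline; the panel, inset 5 mm all round, stands 6 mm above the rim and is springy: it gives about 1 mm per 2.5 N, flush with the rim at 15 N, and springs back.
- stone: Bystander: rounded grey stone, 56 mm across, 30 mm high; loose, origin at the centre of its underside. To be left alone.
- pen: Bystander: pen with a cap, 125 x 11 x 11 mm, lying; loose, origin at the centre of its underside. To be left alone.
- sherd: Bystander: flat fired-clay sherd, 35 x 36 x 8 mm; loose, origin at the centre of its underside. To be left alone.
- brush: Bystander: soft hand brush, 170 mm long, lying; loose, origin at the centre of its underside. To be left alone.
- jar: Bystander: jar with a lid, 48 mm diameter, 62 mm high, standing; loose, origin at the centre of its underside. To be left alone.
- stick: Bystander: flat wooden stick, 100 x 10 x 6 mm, lying; loose, origin at the centre of its underside. To be left alone.
- cup: Bystander: small clay cup, 42 mm across, 34 mm high; loose, origin at the centre of its underside. To be left alone.
Mind the look-alikes: they are no part of the job. Leave any green or purple look-alike of the square_tin alone.

How it is judged (in metres and radians):
On the way, in this order (a step that is already met when the one before it is completed fails the run):
1. the small round tin's lid is home while the other three lids still stand proud (value of joint small_lid above 0.006 m and value of joint each of square_lid, large_lid, long_lid below 0.0045 m), for 0.1 s.
2. then the square tin's lid is home, the large round and long ones still proud (value of joint each of small_lid, square_lid above 0.006 m and value of joint each of large_lid, long_lid below 0.0045 m), for 0.1 s.
3. then the large round tin's lid is home (value of joint each of small_lid, square_lid, large_lid above 0.006 m and value of joint long_lid below 0.0045 m), for 0.1 s.
At the end, for the whole second after the job is handed in: The lids of the small round, square and large round tins are pushed down at least 6 of their 8 mm; the long tin's lid is down less than 4.5 mm; all four tins stand upright on the table, at rest, within 20 mm of where they started; the bystanders lie within 25 mm of where they started (all of step 3 and distance of each of small_tin, square_tin, large_tin, long_tin from where it was at the start of the episode below 0.02 m and height (world z) of each of small_tin, square_tin, large_tin, long_tin below 0.006 m and angle between each of small_tin, square_tin, large_tin, long_tin's own z axis and vertical below 0.1 rad and linear speed of each of small_tin, square_tin, large_tin, long_tin below 0.02 m/s and distance of each of stone, pen, sherd, brush, jar, stick, cup from where it was at the start of the episode below 0.025 m); the robot touches nothing.
It fails at once if a tin is pressed hard (over 30 N) by the robot (contact force between any of small_tin, square_tin, large_tin, long_tin and the fingers above 30 N or contact force between any of small_tin, square_tin, large_tin, long_tin and the arm above 30 N).
It fails at once if a tin is lifted or tipped (height (world z) of any of small_tin, square_tin, large_tin, long_tin above 0.01 m or angle between any of small_tin, square_tin, large_tin, long_tin's own z axis and vertical above 0.15 rad).
It fails at once if a tin is pushed or carried more than 20 mm (distance of any of small_tin, square_tin, large_tin, long_tin from where it was at the start of the episode above 0.02 m).
It fails at once if the long tin's lid is pressed down (value of joint long_lid above 0.0045 m).
It fails at once if a bystander is moved more than 25 mm (distance of any of stone, pen, sherd, brush, jar, stick, cup from where it was at the start of the episode above 0.025 m).
It also fails if it takes over 54 s, if anything falls off the work surface, if the arm or the gripper's body presses on something with over 40 N, if the wrist force passes 120 N, or if a joint passes its speed limit or range.

## Working session

There is one attempt and no reset: what is moved stays moved. The work goes in short steps, Python scripts to look and compute and a shell command to move; the robot and the scene stay as the last step left them, time stands still between calls to the robot, and variables do not carry over. Pictures are saved under pics/ and viewed, and the job is handed in when it is done.

```bash
mkdir -p pics; ls; python3 - <<'E'
from cell import env, optics, job
import cv2
print(env.state())
for n in ["top","side","wrist"]:
    p=optics.camera_params(n); print(n,p)
    im=optics.read_camera(n); cv2.imwrite(f"pics/{n}0.png",im[:,:,::-1])
E
```

```text
pics
{'t': 0.0, 'joints': array([-1.29659207e+00,  4.91547861e-01,  1.55945079e+00,  1.27632670e-06,
        1.09166516e+00, -1.05586418e-01]), 'qvel': array([-0.00355756, -0.00014133,  0.0018775 ,  0.00062175, -0.00024126,
       -0.00017948]), 'tau': array([-1.92007203e-03, -6.12655520e+01, -2.58186686e+01,  6.92309439e-02,
        4.82158398e-02, -3.83868348e-05]), 'eef_pos': array([ 231.66895406, -580.22428823,  214.06854549]), 'tcp_rot': array([-1.67743952,  1.56972517,  1.84394322]), 'ft_force': array([ 0.29259029,  0.70988044, -0.62942674]), 'moment': array([-0.03027557,  0.01069302,  0.01810623]), 'opening': 1.001656018462362}
top {'fx': 434.56919508124355, 'fy': 434.56919508124355, 'cx': 279.031648897127, 'cy': 208.1220758874411, 'world_from_camera': array([[-6.15293628e-03,  9.90612932e-01, -1.36558264e-01,
         3.42814512e+02],
       [-9.99976781e-01, -6.49524796e-03, -2.06126826e-03,
         2.29149138e+01],
       [-2.92889879e-03,  1.36542410e-01,  9.90629896e-01,
         1.06864971e+03],
       [ 0.00000000e+00,  0.00000000e+00,  0.00000000e+00,
         1.00000
[... 252 characters left out ...]
8675910e-01, -7.32391172e-01,
        -6.82086293e+02],
       [-1.42675616e-02,  7.41785844e-01,  6.70485047e-01,
         7.01345140e+02],
       [ 0.00000000e+00,  0.00000000e+00,  0.00000000e+00,
         1.00000000e+00]])}
wrist {'fx': 293.36941168477506, 'fy': 293.36941168477506, 'cx': 281.5719721933112, 'cy': 212.43527785525342, 'world_from_camera': array([[ 3.70982939e-01,  8.90457720e-01,  2.63546405e-01,
         3.07051727e+02],
       [-9.28638348e-01,  3.56210061e-01,  1.03659108e-01,
        -5.50906194e+02],
       [-1.57382782e-03, -2.83195058e-01,  9.59061042e-01,
         3.83252292e+02],
       [ 0.00000000e+00,  0.00000000e+00,  0.00000000e+00,
         1.00000000e+00]])}
```

View pics/top0.png

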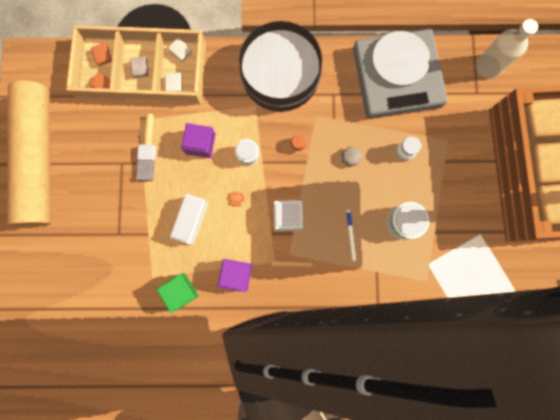

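View pics/side0.png

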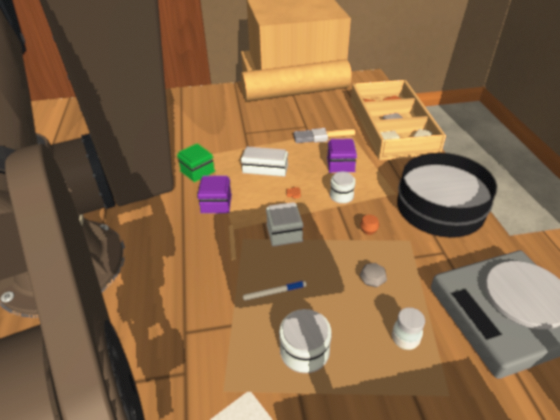

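View pics/wrist0.png

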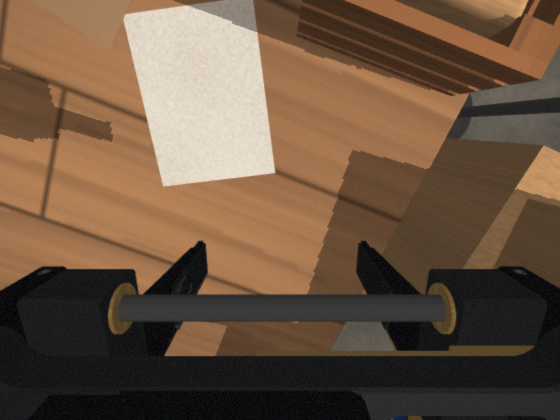

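The top view shows these metal things:
- Round: (247,151), (408,148) and (410,220).
- Square: (288,215).
- Oblong: (188,219).
- Coloured look-alikes: purple at (198,140) and (235,275), green at (177,293).

Next I'll check close crops, especially small tin against jar.

```bash
cat > h.py <<'E'
import numpy as np, cv2
from cell import env, optics, job
def ray(n,u,v):
    p=optics.camera_params(n);T=p["world_from_camera"]
    d=np.array([(u-p["cx"])/p["fx"],-(v-p["cy"])/p["fy"],-1.]);return T[:3,3],T[:3,:3]@d
def onz(n,u,v,z):
    o,d=ray(n,u,v);return o+d*(z-o[2])/d[2]
def proj(n,P):
    p=optics.camera_params(n);T=p["world_from_camera"]
    c=T[:3,:3].T@(np.array(P)-T[:3,3]);return p["cx"]-p["fx"]*c[0]/c[2],p["cy"]+p["fy"]*c[1]/c[2]
E
python3 - <<'E'
import cv2,numpy as np
t=cv2.imread("pics/top0.png");s=cv2.imread("pics/side0.png")
def c(im,u,v,r=30):
    return cv2.resize(im[v-r:v+r,u-r:u+r],(260,260),interpolation=cv2.INTER_CUBIC)
a=np.hstack([c(t,247,151),c(t,288,215),c(t,410,220)])
b=np.hstack([c(s,343,186),c(s,285,222),c(s,305,340)])
cv2.imwrite("pics/crops.png",np.vstack([a,b]))
b=np.hstack([c(s,408,328),c(s,265,160),c(t,188,219)])
a=np.hstack([c(t,408,148),c(t,352,156),c(t,235,275)])
cv2.imwrite("pics/crops2.png",np.vstack([a,b]))
E
```

```text
(no output)
```

View pics/crops.png

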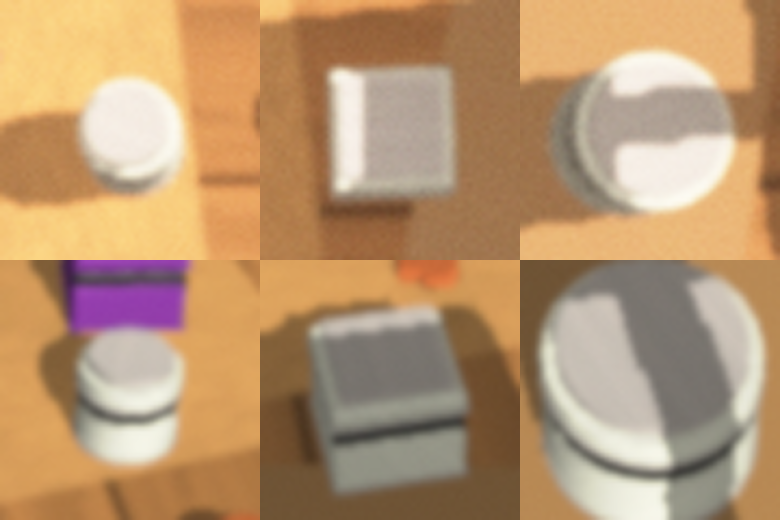

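View pics/crops2.png

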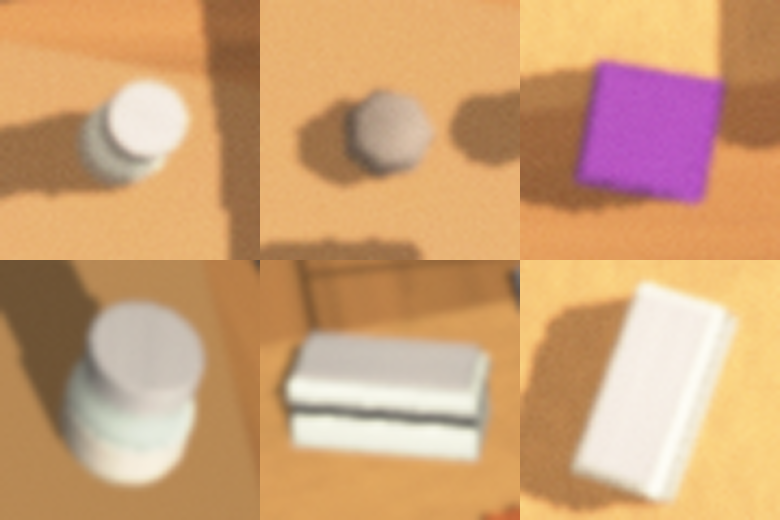

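The crops settle the choice. The small tin, with its dark neck, is at top (247,150). The waisted thing at (408,148) is the jar. The bare square tin is at (288,215) and the large tin at (411,220). Now I'll measure all three and cross-check between views.

```bash
python3 - <<'E'
from h import *
s=cv2.imread("pics/side0.png");t=cv2.imread("pics/top0.png")
for n,(u,v),zr,zp,r in [("small",(247.2,150.3),49,55,28),("square",(288.1,215.3),55,61,33),("large",(411.5,220),59,65,42)]:
    P=onz("top",u,v,zr); print(n,P.round(1), "R",np.hypot(P[0],P[1]).round(0))
    for im,c in ((s,"side"),(t,"top")):
        a=np.linspace(0,2*np.pi,40)
        for k in a:
            q=proj(c,P+[r*np.cos(k),r*np.sin(k),0]); im[int(round(q[1])),int(round(q[0]))]=(0,0,255)
            q=proj(c,[P[0]+r*np.cos(k),P[1]+r*np.sin(k),0]); im[int(round(q[1])),int(round(q[0]))]=(255,0,0)
        q=proj(c,[P[0],P[1],zp]); print(c,np.round(q,1)); im[int(round(q[1])),int(round(q[0]))]=(0,255,0)
def c(im,u,v,r=36):
    return cv2.resize(im[v-r:v+r,u-r:u+r],(260,260),interpolation=cv2.INTER_NEAREST)
a=np.hstack([c(t,247,151),c(t,288,215),c(t,410,220)])
b=np.hstack([c(s,343,186),c(s,285,222),c(s,305,340)])
cv2.imwrite("pics/ov.png",np.vstack([a,b]))
E
```

```text
small [624.7 101.   49. ] R 633.0
side [341.7 178.5]
top [247.  149.6]
square [465.4   3.8  55. ] R 465.0
side [281.1 213.3]
top [288.1 215. ]
large [ 452. -284.   59.] R 534.0
side [303.4 330.4]
top [412.3 219.7]
```

View pics/ov.png

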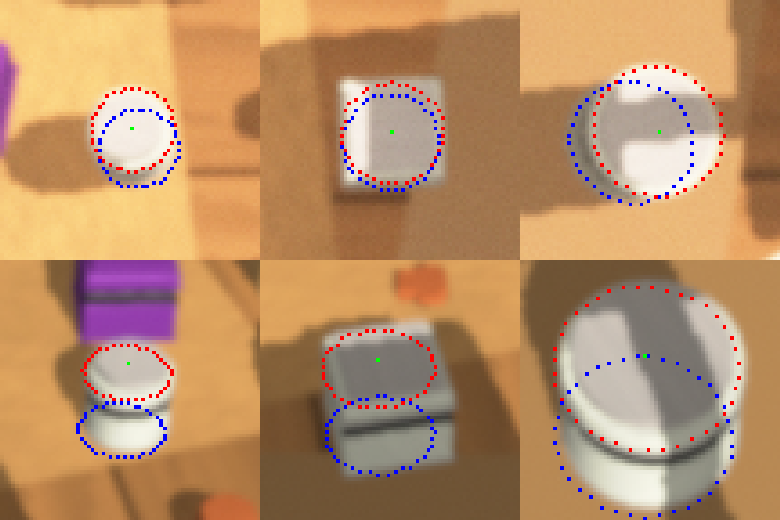

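Top-view fits are good. The side view sits about 2–3 px (4 mm) off, which is small against the 46 mm panel, so I'll average toward it. Closing the fingers and heading for the small tin.

```bash
python3 -m handwheel '[{"travel":[24,42,0],"roll":0},{"travel":[48,84,0],"roll":0},{"travel":[73,126,0],"roll":0},{"travel":[97,168,0],"roll":0},{"travel":[121,210,0],"roll":0},{"travel":[146,252,0],"roll":0},{"travel":[170,294,0],"roll":0},{"travel":[194,336,0],"roll":0}]' 1; python3 -m handwheel '[{"travel":[24,42,0],"roll":0},{"travel":[48,84,0],"roll":0},{"travel":[73,126,0],"roll":0},{"travel":[97,168,0],"roll":0},{"travel":[121,210,0],"roll":0},{"travel":[146,252,0],"roll":0},{"travel":[170,294,0],"roll":0},{"travel":[194,336,0],"roll":0}]'
```

```text
t: 0.95
eef_pos: [426.3, -242.7, 214.7]
tcp_rot: [1.975, 1.571, -0.787]
ft_force: [0.5, -0.5, 0.3]
opening: 0.383
t: 1.75
eef_pos: [620.3, 93.6, 214.5]
tcp_rot: [0.106, 1.57, -2.656]
ft_force: [1.0, -2.1, 0.5]
opening: 0.006
```

```bash
python3 -m handwheel '[{"travel":[3,4,-40],"roll":0},{"travel":[5,7,-80],"roll":0},{"travel":[5,7,-110],"roll":0},{"travel":[5,7,-120],"roll":0},{"travel":[5,7,-120],"roll":0}]'; python3 - <<'E'
from h import *
print(env.state()["eef_pos"])
ims={n:optics.read_camera(n)[:,:,::-1] for n in ("wrist","side","top")}
e=env.state()["eef_pos"]
for n in ims: print(n,np.round(proj(n,e),1))
c=lambda im,u,v,r:cv2.resize(im[v-r:v+r,u-r:u+r],(390,390),interpolation=cv2.INTER_CUBIC)
cv2.imwrite("pics/w1.png",ims["wrist"])
cv2.imwrite("pics/st1.png",np.hstack([c(ims["side"],343,180,45),c(ims["top"],247,151,45)]))
E
```

```text
t: 2.25
eef_pos: [624.3, 98.4, 93.7]
tcp_rot: [-0.285, 1.568, -3.047]
ft_force: [0.8, -0.3, 0.4]
opening: 0.001
[624.30044221  98.4307577   93.65458588]
wrist [280.9 259.5]
side [343.8 164.6]
top [246.8 144.4]
```

View pics/w1.png

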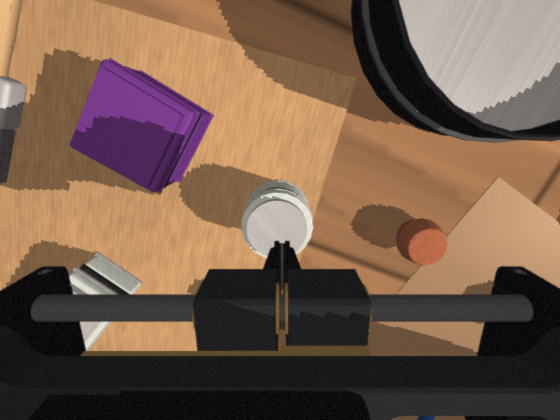

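View pics/st1.png

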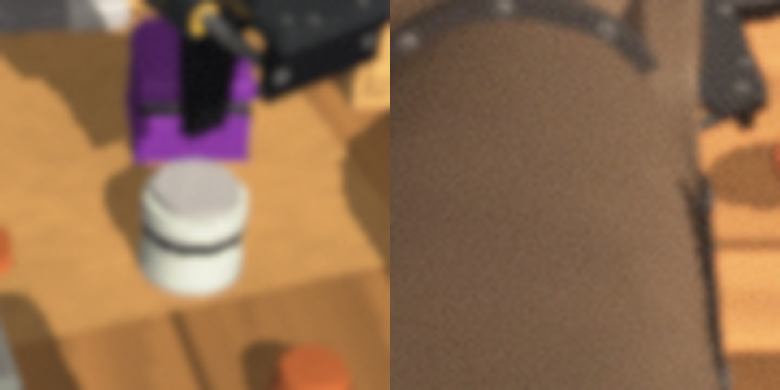

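The wrist view shows the lid panel centred near (277,226), with the fingertips just below at (281,245). The side view puts the tip at (345,166), as predicted. Now the panel centre by ray from the wrist and side views.

```bash
python3 - <<'E'
from h import *
print(env.state()["eef_pos"].round(1))
print(onz("wrist",277,226,55).round(1), onz("side",343,180-45+190/4.333,55).round(1), onz("side",298+194/4.333,180-45+190/4.333,55).round(1))
E
```

```text
[625.6  98.4  96.4]
[632.  104.2  55. ] [627.3  99.   55. ] [626.8  99.1  55. ]
```

Estimates run from 625 to 632 in x and 99 to 104 in y, so I'll aim at (628,101). Commanded z is 94.7; going down to 62.

```bash
python3 -m handwheel '[{"travel":[3,3,-10],"roll":0},{"travel":[3,3,-20],"roll":0},{"travel":[3,3,-27],"roll":0},{"travel":[3,3,-32],"roll":0},{"travel":[3,3,-32],"roll":0}]'; python3 -m handwheel '[{"travel":[0,0,-2],"roll":0},{"travel":[0,0,-4],"roll":0},{"travel":[0,0,-6],"roll":0},{"travel":[0,0,-8],"roll":0},{"travel":[0,0,-8],"roll":0}]'
```

```text
t: 2.9
eef_pos: [627.3, 101.5, 61.7]
tcp_rot: [-0.249, 1.569, -3.011]
ft_force: [-0.9, 0.4, 0.8]
opening: 0.002
t: 3.4
eef_pos: [627.7, 101.5, 54.5]
tcp_rot: [0.36, 1.571, -2.402]
ft_force: [0.0, 0.0, 0.8]
opening: 0.007
```

```bash
python3 -m handwheel '[{"travel":[0,0,-1],"roll":0},{"travel":[0,0,-2],"roll":0},{"travel":[0,0,-3],"roll":0},{"travel":[0,0,-4],"roll":0},{"travel":[0,0,-4],"roll":0}]'
```

```text
t: 3.9
eef_pos: [627.8, 101.5, 50.7]
tcp_rot: [2.277, 1.571, -0.485]
ft_force: [-1.0, -0.2, 2.8]
opening: 0.006
```

```bash
python3 -m handwheel '[{"travel":[0,0,-1],"roll":0},{"travel":[0,0,-2],"roll":0},{"travel":[0,0,-3],"roll":0},{"travel":[0,0,-4],"roll":0},{"travel":[0,0,-4],"roll":0}]';python3 -m handwheel '[{"travel":[0,0,-0.7],"roll":0},{"travel":[0,0,-1.5],"roll":0},{"travel":[0,0,-1.5],"roll":0}]'
```

```text
t: 4.4
eef_pos: [627.8, 101.5, 46.6]
tcp_rot: [1.866, 1.571, -0.896]
ft_force: [-1.3, -0.2, 3.7]
opening: 0.005
t: 4.7
eef_pos: [627.8, 101.5, 45.4]
tcp_rot: [2.275, 1.571, -0.487]
ft_force: [-0.9, -1.0, 7.1]
opening: 0.007
```

Force was steady at about 3.7 N while sliding, then rose to 7 N at z 45.2. That matches 2.8 mm of panel give at the 48 mm home height, so the lid is home. Lifting and going to the square tin at about (467,4).

```bash
python3 -m handwheel '[{"travel":[0,0,15],"roll":0},{"travel":[0,0,50],"roll":0},{"travel":[-30,-18,65],"roll":0},{"travel":[-70,-42,65],"roll":0},{"travel":[-110,-66,65],"roll":0},{"travel":[-145,-87,65],"roll":0},{"travel":[-160,-97,65],"roll":0},{"travel":[-160,-97,65],"roll":0}]'; python3 - <<'E'
from h import *
ims={n:optics.read_camera(n)[:,:,::-1] for n in ("wrist","side")}
e=env.state()["eef_pos"];print(e.round(1))
for n in ims: print(n,np.round(proj(n,e),1))
c=lambda im,u,v,r:cv2.resize(im[v-r:v+r,u-r:u+r],(390,390),interpolation=cv2.INTER_CUBIC)
cv2.imwrite("pics/w2.png",ims["wrist"])
cv2.imwrite("pics/st2.png",np.hstack([c(ims["side"],343,180,45),c(ims["side"],285,215,45)]))
E
```

```text
t: 5.5
eef_pos: [466.2, 3.7, 110.9]
tcp_rot: [-0.063, 1.57, -2.826]
ft_force: [0.3, 1.0, -1.1]
opening: 0.008
[468.6   4.5 110.8]
wrist [280.8 259.5]
side [282.2 194.8]
```

View pics/w2.png

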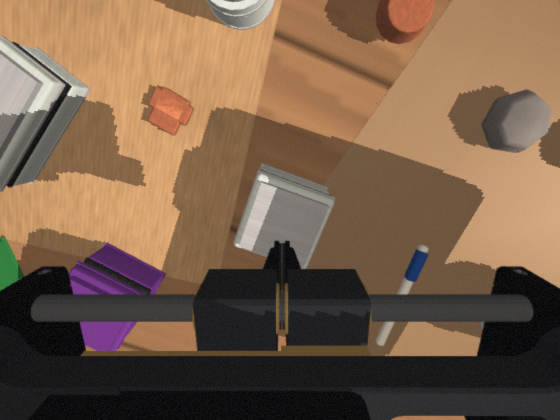

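View pics/st2.png

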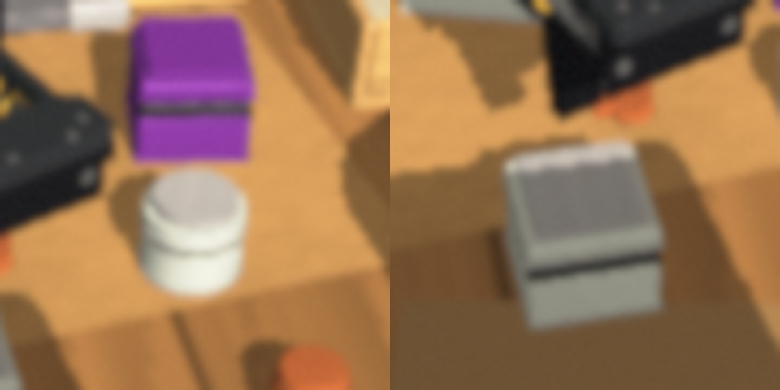

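The small tin's dark neck is gone and it hasn't moved. The square tin's panel centre is at wrist (286,218) and side (285,213).

```bash
python3 - <<'E'
from h import *
print(env.state()["eef_pos"].round(1))
print(onz("wrist",286,218,58).round(1), onz("side",285,214.5,58).round(1))
E
```

```text
[468.6   4.5 110.8]
[480.1   4.8  58. ] [473.3   1.7  58. ]
```

Views give x of 465 (top), 473 (side) and 480 (wrist). I'll take about 471, well within the ±28 mm panel. Commanded z is 110.2; going down to 64.

```bash
python3 -m handwheel '[{"travel":[4,0,-15],"roll":0},{"travel":[4,0,-30],"roll":0},{"travel":[4,0,-40],"roll":0},{"travel":[4,0,-46],"roll":0},{"travel":[4,0,-46],"roll":0}]'; python3 -m handwheel '[{"travel":[0,0,-2],"roll":0},{"travel":[0,0,-4],"roll":0},{"travel":[0,0,-5],"roll":0},{"travel":[0,0,-6],"roll":0},{"travel":[0,0,-6],"roll":0}]'
```

```text
t: 6.1
eef_pos: [471.8, 4.8, 63.5]
tcp_rot: [-0.454, 1.57, 3.068]
ft_force: [0.6, -0.3, 0.8]
opening: 0.006
t: 6.6
eef_pos: [472.1, 4.5, 58.4]
tcp_rot: [2.639, 1.57, -0.123]
ft_force: [1.3, 2.1, 3.2]
opening: 0.004
```

```bash
python3 -m handwheel '[{"travel":[0,0,-1],"roll":0},{"travel":[0,0,-2],"roll":0},{"travel":[0,0,-3],"roll":0},{"travel":[0,0,-4],"roll":0},{"travel":[0,0,-4],"roll":0}]'; python3 -m handwheel '[{"travel":[0,0,-0.7],"roll":0},{"travel":[0,0,-1.4],"roll":0},{"travel":[0,0,-1.4],"roll":0}]'
```

```text
t: 7.1
eef_pos: [471.9, 4.5, 54.1]
tcp_rot: [2.285, 1.57, -0.477]
ft_force: [2.5, 0.6, 3.6]
opening: 0.002
t: 7.4
eef_pos: [471.9, 4.5, 52.7]
tcp_rot: [2.305, 1.57, -0.457]
ft_force: [3.4, 1.6, 4.3]
opening: 0.002
```

```bash
python3 -m handwheel '[{"travel":[0,0,-0.8],"roll":0},{"travel":[0,0,-1.6],"roll":0},{"travel":[0,0,-1.6],"roll":0}]'
```

```text
t: 7.7
eef_pos: [471.9, 4.5, 51.3]
tcp_rot: [2.408, 1.57, -0.354]
ft_force: [1.9, 0.9, 7.5]
opening: 0.008
```

7.5 N at z 51.2, matching the home height of 54. Lifting and going to the large tin.

```bash
python3 -m handwheel '[{"travel":[0,0,15],"roll":0},{"travel":[0,0,50],"roll":0},{"travel":[-2,-35,65],"roll":0},{"travel":[-5,-80,65],"roll":0},{"travel":[-8,-125,65],"roll":0},{"travel":[-11,-170,65],"roll":0},{"travel":[-13,-215,65],"roll":0},{"travel":[-15,-255,65],"roll":0}]'; python3 -m handwheel '[{"travel":[0,-25,0],"roll":0},{"travel":[-2,-33,0],"roll":0},{"travel":[-2,-33,0],"roll":0}]'; python3 - <<'E'
from h import *
ims={n:optics.read_camera(n)[:,:,::-1] for n in ("wrist","side")}
e=env.state()["eef_pos"];print(e.round(1))
for n in ims: print(n,np.round(proj(n,e),1))
c=lambda im,u,v,r:cv2.resize(im[v-r:v+r,u-r:u+r],(390,390),interpolation=cv2.INTER_CUBIC)
cv2.imwrite("pics/w3.png",ims["wrist"])
cv2.imwrite("pics/st3.png",np.hstack([c(ims["side"],305,325,45),c(ims["side"],285,215,45)]))
E
```

```text
t: 8.5
eef_pos: [455.4, -252.2, 115.6]
tcp_rot: [-0.897, 1.569, 2.624]
ft_force: [0.9, 0.1, -0.2]
opening: 0.005
t: 8.8
eef_pos: [453.8, -283.6, 115.5]
tcp_rot: [-0.996, 1.569, 2.524]
ft_force: [0.1, 0.3, -0.1]
opening: 0.002
[ 454.2 -282.3  115.8]
wrist [280.9 259.5]
side [305.2 310.9]
```

View pics/w3.png

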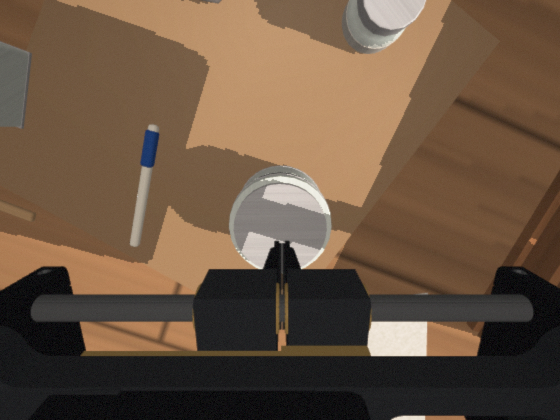

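View pics/st3.png

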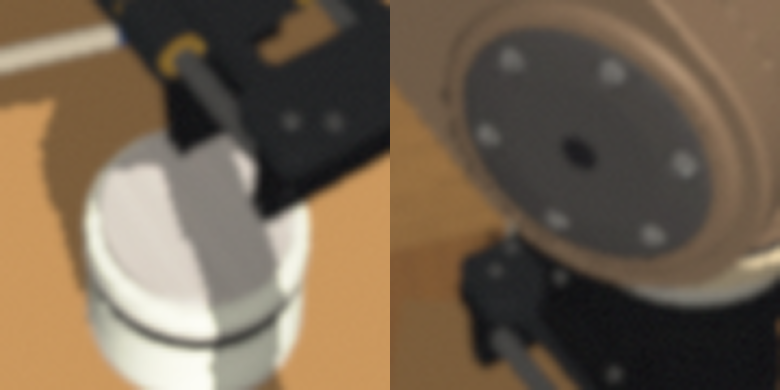

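The square tin is hidden behind the arm here, and the order of steps can't be undone. I'll swing aside briefly to confirm its lid before pressing the large one.

```bash
python3 -m handwheel '[{"travel":[-12,-20,40],"roll":0},{"travel":[-35,-60,50],"roll":0},{"travel":[-58,-100,60],"roll":0},{"travel":[-80,-140,70],"roll":0},{"travel":[-104,-180,80],"roll":0},{"travel":[-128,-220,90],"roll":0},{"travel":[-150,-250,90],"roll":0}]'; python3 - <<'E'
from h import *
im=optics.read_camera("side")[:,:,::-1]
c=lambda im,u,v,r:cv2.resize(im[v-r:v+r,u-r:u+r],(390,390),interpolation=cv2.INTER_CUBIC)
cv2.imwrite("pics/st4.png",np.hstack([c(im,305,325,45),c(im,285,215,45)]))
E
```

```text
t: 9.6
eef_pos: [304.5, -534.5, 207.4]
tcp_rot: [1.571, 1.569, -1.19]
ft_force: [0.1, -0.0, -0.3]
opening: 0.007
```

View pics/st4.png

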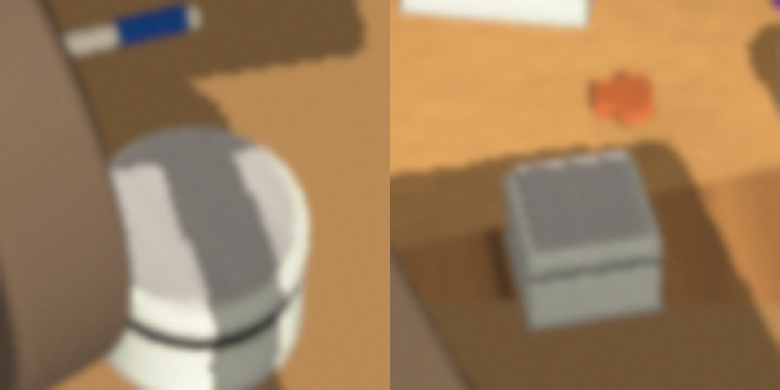

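```bash
python3 - <<'E'
from h import *
print(env.state()["eef_pos"].round(1))
s=cv2.imread("pics/st3.png")
print(onz("side",260+200/4.333,280+222/4.333,61).round(1))
E
```

```text
[ 301.7 -537.7  206.5]
[ 456.6 -283.9   61. ]
```

The square lid is home: only a thin seam line is left, and the tin is unmoved. The large lid is still proud, centred at about (455,-284) in both views. Going back over it.

```bash
python3 -m handwheel '[{"travel":[22,30,0],"roll":0},{"travel":[46,70,-10],"roll":0},{"travel":[70,110,-20],"roll":0},{"travel":[94,150,-30],"roll":0},{"travel":[115,190,-45],"roll":0},{"travel":[138,228,-65],"roll":0},{"travel":[150,250,-90],"roll":0},{"travel":[150,250,-90],"roll":0}]'; python3 -m handwheel '[{"travel":[1,0,-20],"roll":0},{"travel":[1,0,-35],"roll":0},{"travel":[1,0,-43],"roll":0},{"travel":[1,0,-48],"roll":0},{"travel":[1,0,-48],"roll":0}]'
```

```text
t: 10.45
eef_pos: [454.8, -278.6, 113.8]
tcp_rot: [-1.088, 1.566, 2.439]
ft_force: [-0.6, 0.4, 0.1]
opening: 0.002
t: 10.95
eef_pos: [455.6, -283.5, 68.2]
tcp_rot: [-0.858, 1.571, 2.663]
ft_force: [1.4, -0.7, -0.3]
opening: 0.006
```

```bash
python3 -m handwheel '[{"travel":[0,0,-2],"roll":0},{"travel":[0,0,-4],"roll":0},{"travel":[0,0,-5],"roll":0},{"travel":[0,0,-6],"roll":0},{"travel":[0,0,-6],"roll":0}]'; python3 -m handwheel '[{"travel":[0,0,-1],"roll":0},{"travel":[0,0,-2],"roll":0},{"travel":[0,0,-3],"roll":0},{"travel":[0,0,-4],"roll":0},{"travel":[0,0,-4],"roll":0}]'
```

```text
t: 11.45
eef_pos: [455.9, -283.7, 62.4]
tcp_rot: [1.967, 1.57, -0.795]
ft_force: [-0.4, -1.1, 3.8]
opening: 0.0
t: 11.95
eef_pos: [455.9, -283.6, 58.1]
tcp_rot: [1.865, 1.57, -0.897]
ft_force: [0.5, -2.5, 3.8]
opening: 0.008
```

Commanded z is 58.2. Continuing down to 55.2.

```bash
python3 -m handwheel '[{"travel":[0,0,-0.8],"roll":0},{"travel":[0,0,-1.6],"roll":0},{"travel":[0,0,-2.3],"roll":0},{"travel":[0,0,-3],"roll":0},{"travel":[0,0,-3],"roll":0}]'
```

```text
t: 12.45
eef_pos: [455.9, -283.6, 55.3]
tcp_rot: [1.984, 1.57, -0.778]
ft_force: [0.2, -2.3, 6.7]
opening: 0.003
```

Force rose from 3.8 to 6.7 N at z 55.2, matching the home height of 58. Lifting and moving aside for a last check.

```bash
python3 -m handwheel '[{"travel":[0,0,15],"roll":0},{"travel":[0,0,60],"roll":0},{"travel":[-20,-35,80],"roll":0},{"travel":[-44,-75,90],"roll":0},{"travel":[-68,-115,100],"roll":0},{"travel":[-92,-155,120],"roll":0},{"travel":[-116,-195,140],"roll":0},{"travel":[-140,-230,150],"roll":0}]';python3 -m handwheel '[{"travel":[-20,-30,5],"roll":0},{"travel":[-40,-60,10],"roll":0},{"travel":[-60,-70,10],"roll":0},{"travel":[-60,-70,10],"roll":0}]'; python3 - <<'E'
from h import *
cv2.imwrite("pics/side9.png",optics.read_camera("side")[:,:,::-1])
cv2.imwrite("pics/top9.png",optics.read_camera("top")[:,:,::-1])
a=cv2.imread("pics/top0.png");b=cv2.imread("pics/top9.png")
print(env.state()["ft_force"])
s=cv2.imread("pics/side9.png");c=lambda im,u,v,r=36:cv2.resize(im[v-r:v+r,u-r:u+r],(260,260),interpolation=cv2.INTER_CUBIC)
cv2.imwrite("pics/fin.png",np.vstack([np.hstack([c(s,343,186),c(s,285,222),c(s,305,340)]),np.hstack([c(s,265,160),c(s,408,328),c(b,410,220)])]))
E
```

```text
t: 13.25
eef_pos: [314.4, -514.6, 206.0]
tcp_rot: [-1.906, 1.57, 1.615]
ft_force: [1.3, -0.5, -0.7]
opening: 0.007
t: 13.65
eef_pos: [253.4, -584.0, 214.0]
tcp_rot: [-1.585, 1.568, 1.934]
ft_force: [1.0, 0.7, -0.2]
opening: 0.006
[ 1.036849   -1.21499001 -0.21186739]
```

View pics/fin.png

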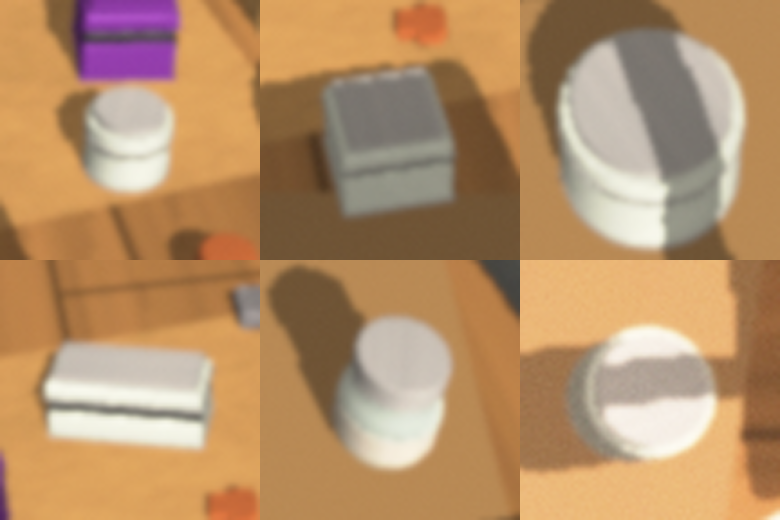

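View pics/top9.png

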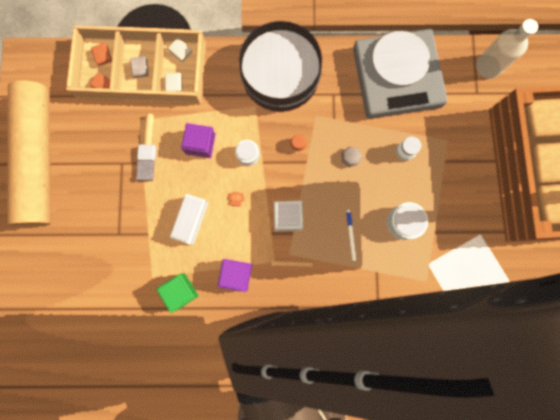

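All three necks are gone: small at side (343,186), square at (285,222), large at (305,340). The long lid still shows its dark neck at (265,165), and everything else in the top view is at its starting pixels. Handing in.

```bash
python3 -c "
from cell import job
print(job.job_done())"
```

```text
the job is handed in; nothing more can be done
None
```

I pressed the small round, square and large round tins shut, in that order, with the closed fingers, and handed the job in at about 14 s of the 54 s allowed. No verdict is reported.

- **Force:** each lid slid at about 3–4 N. The force then rose to about 7 N (7.1, 7.5 and 6.7 N), which is what a lid at its home height should give. The most I read was 7.5 N, against the 30 N limit.
- **Last camera check:** the dark necks of the three pressed tins are gone. The long tin's lid still stands proud. By eye, all tins and bystanders are where they started, though I did not pick out the flat stick separately. The arm is clear of everything.
- **Disagreement:** the views differed on the square tin's centre in x (465 mm from the top view, 473 mm from the side, 480 mm from the wrist). I pressed near the middle value, well inside the lid's panel.

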